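# Clamp a printing block in the crank vise

### The job

Push the wooden printing block along the vise bed until its far end is up against the end stop. Then turn the vise's crank clockwise so the jaw slides in and clamps the block squarely against the fixed jaw, tightening until the sprung jaw face is pressed back about half of its 12 mm spring travel, never to the bottom of it. Leave the block clamped against both, let go of the crank, and leave the cup, the glaze bottle and the loop tool where they are.

Things in the scene. Friction and masses are not known exactly. Their poses are not given: they have to be found in the camera images.
- vise: Grey vise fixed to the table; bed 120 mm (its x) by 270 mm (its y), bed top 25 mm above the table; origin at the centre of its underside. Yaw within 0.2 rad: +x points roughly away from the robot, +y roughly to the robot's left. Gear housing under the crank at y = 75 to 135 mm, top 62 mm; the carriage with the sprung jaw face slides on the bed, x within 50 mm, top 64 mm.
- fixed_jaw (a point): Centre of the fixed jaw's clamping face at the vise's right (-y) end: vise x = 0, y = -105 mm, 45 mm above the table. The face looks to +y, 104 mm wide; the jaw's top is 65 mm above the table.
- end_stop (a point): Middle of the face of the end stop, a steel tab at the back of the bed beside the fixed jaw: vise x = +50 mm, y = -77 mm, 38 mm above the table. The face looks to the vise's -x, 55 mm wide (y = -105 to -50 mm), 27 mm tall above the bed.
- print_block: Loose plain wooden block, 100 mm (its x) by 60 mm (its y) by 34 mm high, 0.13 to 0.25 kg, with a thin carved leaf on top; origin at the centre of its underside. It lies on the vise bed between the jaws, its near end sticking out of the bed's front (-x) edge, up to 0.08 rad askew. Home: in the vise's frame its centre is at x = 0, y = -75 mm, z = 25 mm, axes parallel to the vise's.
- jaw_pad (a point): Centre of the clamping face of the moving jaw's sprung face (steel plate 90 mm wide, 36 mm high), 45 mm above the table. It looks to the vise's -y and moves that way as the crank turns clockwise; it meets the clamped block at vise y = -45 mm.
- crank_axis (a point): Point on the crank's fixed vertical axis at mid height of the knob: vise x = 0, y = +105 mm, 98 mm above the table.
- crank_knob (a point): Centre of the crank's upright wooden knob, 22 mm diameter, from 77 to 118 mm above the table, this point at 98 mm; it orbits the crank axis at a radius of 55 mm and its sleeve spins freely on its pin. The steel crank arm (16 mm wide) lies below it, top 76 mm above the table; the hub on the axis tops out at 82 mm.
- crank (a joint): Angle of the crank, rad; grows when turned clockwise seen from above, starts at 0 to 3, can make over two turns (to 15). At 0 the knob is at the vise's -x side of the axis. Each rad moves the carriage 4 mm towards the fixed jaw. It needs 3 to 6 N at the knob and stays where it is left.
- jaw_face (a joint): How far the sprung face of the moving jaw is pressed back into the carriage, m: 0 when nothing touches it, 0.012 at the bottom of its travel. Springs: 5 N to start, then 2.5 N per mm. Once the block is held, each rad of crank presses it 4 mm further.
- cup: Bystander: unglazed cup with an ear, 67 x 98 x 66 mm, upright on the table right of the vise's front; origin at the centre of its underside.
- bottle: Bystander: small screw-cap glaze bottle, 49 mm diameter, 78 mm tall, upright on the table left of the vise's front; origin at the centre of its underside.
- loop: Bystander: wooden-handled loop tool lying on the table, 26 x 197 x 12 mm, right of the cup; origin at the centre of its underside.
There are look-alikes about, which are no part of the job. Leave any blue look-alike of the print_block alone.

How it is judged:
By the outcome, as a careful person would: the job done as asked, in the order asked, and still so for the second after the job is handed in, with the robot touching nothing.
It also fails if it takes over 58 s, if anything falls off the work surface, if the arm or the gripper's body presses on something with over 40 N, if the wrist force passes 120 N, or if a joint passes its speed limit or range.

### The arm

A 6-joint arm with a two-finger parallel gripper is mounted at the origin on a cart in front of the work surface, level with it; the furniture and walls round the work are solid. World frame = base frame: x ahead of the robot, y to its left, z up, the work surface at z = 0. Lengths are in m, angles in rad, forces in N, time in s.
With the tool pointing down it reaches from about 0.35 to 1 m from the base axis. Payload 7.1 kg.
Tool frame: the origin (TCP) lies between the finger pads; the fingertips stand 22 mm ahead of it and the grasp point (between the pads) lies 3 mm ahead of it; z points along the fingers, y is the line along which they close (so a half turn about z gives the same grasp; the last joint's range is limited). The gripper opens to 85 mm and grips with 20 to 120 N. Pads are 22 mm wide; open, the fingers measure 114 mm over their backs; the gripper's body (76 mm by 85 mm) begins 54 mm behind the grasp point. The pads swing forward as they close: fully open they stand 13 mm farther back than shut.
Start: joints at [-1.199, 0.423, 1.63, -0, 1.089, -0.019], TCP at [0.238, -0.578, 0.233] pointing down, gripper open.
Joint ranges: [-3, 3], [-0.9, 2.11], [0.09, 2.58], [-1.31, 4.45], [0.11, 2.69], [-2.54, 2.54]. Speed limits (rad/s): [2.39, 2.39, 3.01, 3.14, 3.14, 3.14].

### API

Orientations are given as a rotation vector (axis times angle).
In Python, from rig import manip gives the robot as it stands. The module is installed in compiled form; this text tells all that it offers. Calls block until the motion is done:
- manip.move_to(position, orientation): joint-space move of the TCP to a pose.
- manip.servo_line(position, orientation=None, rate=0.15): straight line of the TCP; orientation=None keeps the orientation; rate is the mean speed in m/s.
- manip.set_joints(angles): joint-space move.
- manip.command_gripper(opening, f_grip=None): finger opening in m; f_grip is the grip in N (None keeps the last); returns when the fingers have stopped.
- manip.hold(seconds).
- manip.solve_ik(position, orientation): joint angles nearest the present ones, or None.
- manip.camera(name): name is "scene" or "top"; returns a dict with "image" (400x640x3 uint8, red, green, blue), "fx", "fy", "cx", "cy" (pixels), "cam_to_world" (4x4, takes a point from camera to world coordinates). Camera axes: x right, y down, z forward; pixel columns grow to the right and rows downward; lengths in m; the calibration is good to about 2 mm. A picture is of the moment at which its call begins. There is no depth.
A pose or a line that the arm cannot do raises manip.IKError and nothing moves.
- manip.sign_off(): hands the job in; it is judged then, once.
Readings, each from a call of its own:
- manip.get_time(): time.
- manip.get_joint_positions(): joint angles.
- manip.get_joint_vel(): joint speeds.
- manip.get_tau(): joint torques, N m.
- manip.get_position(): TCP position.
- manip.get_ee_rot(): TCP orientation.
- manip.get_contact_force(): force on the tool from outside, world axes, zero at the start.
- manip.get_torque(): the same for the moment, N m.
- manip.get_width(): finger opening in m.
- manip.get_grip_force(): force on a finger pad.
Only numpy, scipy, OpenCV 4.12 (cv2) and the standard library are available. Lean on these libraries where they do the work, as an engineer would, in place of code of your own. Each camera call takes 0.05 s, during which the arm holds its last target. There are 200 camera calls.

## Working session

There is one attempt and no reset: what is moved stays moved. The work goes in short steps, each a Python script; the robot and the scene stay as the last script left them, time stands still between calls to the robot, and variables do not carry over. Pictures are saved under pics/ and viewed, at most 10 in all, crops included, and the job is handed in when it is done.

```bash
mkdir -p pics; ls
python3 - <<'E'
from rig import manip
import cv2,numpy as np
for n in("top","scene"):
    c=manip.camera(n); cv2.imwrite(f"pics/{n}0.png",c["image"][:,:,::-1]); print(n,c["fx"],c["fy"],c["cx"],c["cy"],np.round(c["cam_to_world"],3).tolist())
print(manip.get_time(),manip.get_ee_rot())
E
```

```text
pics
top 487.5514923535959 487.5514923535959 315.01615988504574 198.43888708999756 [[-0.022, -0.985, 0.169, 0.314], [-1.0, 0.025, 0.015, 0.051], [-0.019, -0.168, -0.986, 1.434], [0.0, 0.0, 0.0, 1.0]]
scene 467.3250208486542 467.3250208486542 318.16764291929036 193.9980450602654 [[0.708, -0.275, 0.65, -0.252], [-0.706, -0.294, 0.644, -0.738], [0.014, -0.915, -0.402, 0.57], [0.0, 0.0, 0.0, 1.0]]
0.1 [-3.08045848e+00 -6.09636536e-01  3.41982760e-04]
```

View pics/top0.png

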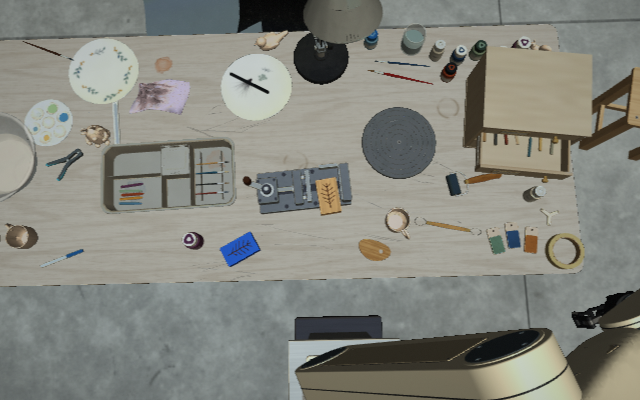

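View pics/scene0.png

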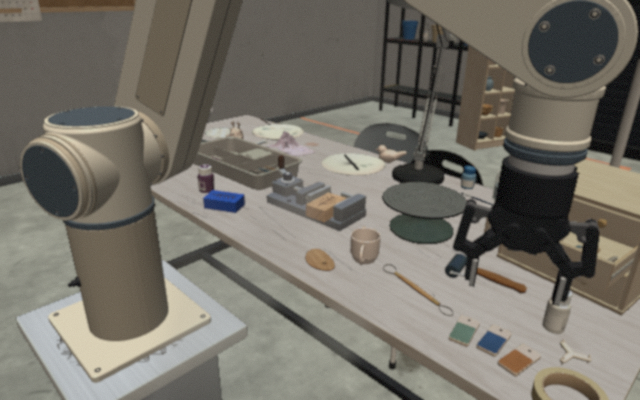

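The top view shows the vise at about (305,188). The wooden block with the leaf is at (329,196), the crank hub at (267,190) and the knob at (247,181). The cup is at (397,221), the bottle at (193,240) and the loop tool at (448,226). Candidates for the block are the wooden one on the bed (329,196), the blue one (240,249), which is a look-alike, and the oval wooden rib (375,250). I choose (329,196) and check it in a crop.

Run:
```python
import cv2
a=cv2.imread("pics/top0.png")[150:230,235:365]
cv2.imwrite("pics/c0.png",cv2.resize(a,None,fx=6,fy=6,interpolation=cv2.INTER_CUBIC))
```

```text
(no output)
```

View pics/c0.png

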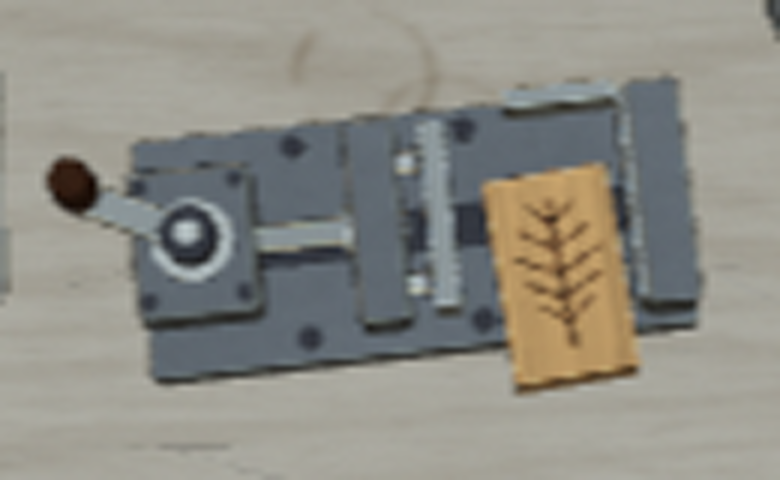

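The crop shows the wooden block with the leaf, askew in the bed's front. The knob is at crop (72,183), at the left-back of the hub (187,232), and the end stop is at (560,97). Next I fit the poses.

```bash
cat > geo.py <<'E'
import numpy as np
from scipy.optimize import least_squares
def ray(c,u,v,z):
    T=np.asarray(c["cam_to_world"]); d=T[:3,:3]@[(u-c["cx"])/c["fx"],(v-c["cy"])/c["fy"],1]
    return T[:3,3]+d*(z-T[2,3])/d[2]
def fit(P,M):
    P=np.array(P)[:,:2];M=np.array(M)
    f=lambda q:((M@np.array([[np.cos(q[2]),np.sin(q[2])],[-np.sin(q[2]),np.cos(q[2])]])+q[:2]-P)).ravel()
    r=least_squares(f,[P[:,0].mean(),P[:,1].mean(),0]); return r.x,np.round(r.fun.reshape(-1,2)*1000,1)
E
python3 - <<'E'
from rig import manip
from geo import *
c=manip.camera("top")
w=lambda x,y,z:ray(c,235+(x+.5)/6-.5,150+(y+.5)/6-.5,z)
P=[w(133,143,.025),w(155,380,.025),w(697,325,.025),w(187,232,.082),w(625,85,.065),w(638,303,.065)]
M=[(.06,.135),(-.06,.135),(-.06,-.135),(0,.105),(.052,-.105),(-.052,-.105)]
q,r=fit(P,M);print("vise",q,r.tolist())
B=[w(483,183,.059),w(604,163,.059),w(637,368,.059),w(515,385,.059)]
b,r=fit(B,[(.05,.03),(.05,-.03),(-.05,-.03),(-.05,.03)]);print("block",b,r.tolist())
R=np.array([[np.cos(q[2]),-np.sin(q[2])],[np.sin(q[2]),np.cos(q[2])]])
v=lambda p:(R.T@(np.array(p)[:2]-q[:2]))
print("block in vise",v(b),b[2]-q[2])
k=v(w(72,183,.118));d=k-[0,.105];print("knob",k,np.hypot(*d),"angle",np.arctan2(d[1],-d[0]))
for n,x,y in(("pad",430,210),("carr",372,220)):print(n,v(w(x,y,.063)))
for n,u,vv,z in(("cup",397,221,.05),("bottle",193,240,.07),("loop",448,226,.01)):print(n,ray(c,u,vv,z))
E
```

```text
vise [0.58569022 0.10489376 0.07577045] [[1.1, 0.5], [-0.0, 1.9], [-0.1, -2.6], [0.2, -0.7], [-1.9, 2.9], [0.7, -2.0]]
block [0.55699734 0.03496127 0.12897137] [[0.4, 0.6], [-0.2, -0.6], [0.4, -0.7], [-0.6, 0.7]]
block in vise [-0.03390431 -0.06755984] 0.05320091960049869
knob [0.02085945 0.15301627] 0.05235148946952368 angle 1.9806225084476228
pad [ 0.00263397 -0.00899283]
carr [0.00060001 0.01906238]
cup [ 0.47915185 -0.16001417  0.05      ]
bottle [0.43706316 0.41739492 0.07      ]
loop [ 0.46561425 -0.31384171  0.01      ]
```

```bash
cat >> geo.py <<'E'
from scipy.spatial.transform import Rotation as Rot
Q=[0.5857,0.1049,0.0758]
def V(x,y,z):
    c,s=np.cos(Q[2]),np.sin(Q[2]); return np.array([Q[0]+c*x-s*y,Q[1]+s*x+c*y,z])
def ori(a=0): return (Rot.from_euler('z',Q[2]+a)*Rot.from_matrix(np.diag([1,-1,-1]))).as_rotvec()
def inv(f): # world vector -> vise axes
    return Rot.from_euler('z',-Q[2]).apply(f)
E
python3 - <<'E'
from rig import manip as m
from geo import *
import cv2
m.move_to(V(-.115,-.069,.18),ori())
m.command_gripper(.022)
m.servo_line(V(-.115,-.069,.052),rate=.15)
print(m.get_joint_positions(),m.get_time(),m.get_width(),inv(m.get_contact_force()))
m.servo_line(V(-.070,-.069,.052),rate=.06)
print(inv(m.get_contact_force()))
x=-.070
while x<-.052:
    x+=.0015; m.servo_line(V(x,-.069,.052),rate=.03); f=inv(m.get_contact_force()); print(round(x,4),f.round(1),flush=True)
    if f[0]<-12: break
print(m.get_time())
cv2.imwrite("pics/t1.png",cv2.resize(m.camera("top")["image"][150:230,235:365,::-1],None,fx=6,fy=6,interpolation=cv2.INTER_CUBIC))
E
```

```text
[3.24893232e-02 5.18118386e-01 2.04942738e+00 3.65184465e-05
 5.72989628e-01 1.52748191e+00] 4.1 0.02181918825641881 [-0.07520494  0.17490297  0.21440333]
[-0.44424107 -0.29064543 -0.32841277]
-0.0685 [ 0.2 -0.3 -0.4]
-0.067 [-0.2 -0.2  0.8]
-0.0655 [1.3 0.6 0.2]
-0.064 [-0.6 -0.3  0.1]
-0.0625 [-0.2  0.1 -0.4]
-0.061 [-0.2  0.   0.6]
-0.0595 [-4.9  0.2  3.1]
-0.058 [-9.2 -0.   6.2]
-0.0565 [-12.6  -0.3   9.7]
7.25
```

View pics/t1.png

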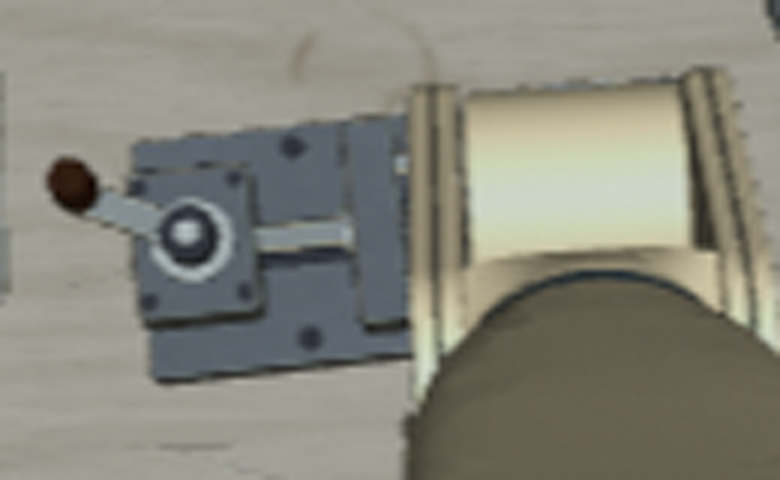

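The block is hidden by the arm in this picture. The force rose from x = -0.061, which matches contact with the end stop. I'll back off and go above the knob, then look at the block.

Run:
```python
from rig import manip as m
from geo import *
import cv2
m.servo_line(V(-.09,-.069,.052),rate=.15)
m.servo_line(V(-.09,-.069,.17),rate=.25)
m.command_gripper(.046)
m.move_to(V(.0215,.1545,.17),ori())
print(m.get_time(),m.get_joint_positions().round(2))
I=m.camera("top")["image"][150:230,235:365,::-1]; J=m.camera("scene")["image"][150:240,240:390,::-1]
cv2.imwrite("pics/t2.png",np.vstack([cv2.resize(I,(480,296),interpolation=cv2.INTER_CUBIC),cv2.resize(J,(480,288),interpolation=cv2.INTER_CUBIC)]))
```

```text
9.6417 [ 0.39  0.53  1.62 -0.    1.    1.89]
```

View pics/t2.png

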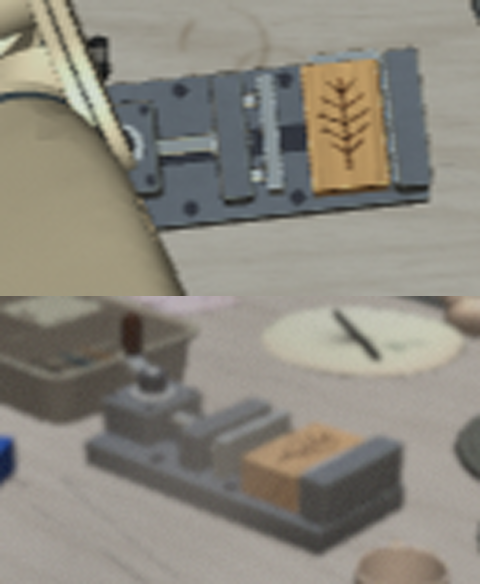

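The block is now square and touches the end stop at crop (345,60). A small gap remains at the fixed jaw (390,120), and the pad is at (268,130). The scene view shows the knob upright at (132,335). Next I grip the knob and start cranking.

```bash
cat >> geo.py <<'E'
R0=.055; A=np.array([0,.105])
def K(t,z=.101): return V(A[0]-R0*np.cos(t),A[1]+R0*np.sin(t),z)
def crank(m,t0,t1,rate=.09,lim=30,step=.3):
    n=max(1,int(np.ceil(abs(t1-t0)/step))); out=[]
    for t in np.linspace(t0,t1,n+1)[1:]:
        m.servo_line(K(t),rate=rate); f=inv(m.get_contact_force())
        rad=np.array([-np.cos(t),np.sin(t)]);tan=np.array([np.sin(t),np.cos(t)])
        out.append([t,f[:2]@rad,f[:2]@tan,f[2]])
        if np.linalg.norm(f)>lim: break
    return np.array(out)
E
python3 - <<'E'
from rig import manip as m
from geo import *
np.set_printoptions(suppress=True,precision=2)
c=m.camera("scene");print(inv(ray(c,240+132/3.2,150+39/3.2,.098)-[*Q[:2],0]))
m.servo_line(V(.0215,.1545,.101),rate=.12)
print(m.get_contact_force())
m.command_gripper(.0,f_grip=35)
print("w",m.get_width(),m.get_grip_force(),inv(m.get_contact_force()),m.get_position())
print(crank(m,1.98,3.2,rate=.06)); print(m.get_width(),m.get_time())
E
```

```text
[0.02 0.15 0.1 ]
[0.22 0.44 0.27]
w 0.019869751244732718 34.449376948177814 [-0.08  3.58  5.56] [0.6  0.26 0.1 ]
[[ 2.22 -3.56 -0.42  8.51]
 [ 2.47 -4.88 -0.36  9.58]
 [ 2.71 -5.86  1.39 11.44]
 [ 2.96 -8.82  1.29 12.47]
 [ 3.2  -8.79  1.54 13.6 ]]
0.019728343908314423 12.7333
```

Run:
```python
from rig import manip as m
from geo import *
import geo,cv2
np.set_printoptions(suppress=True,precision=2)
J=m.camera("scene")["image"][120:240,240:400,::-1];I=m.camera("top")["image"][150:230,235:365,::-1]
cv2.imwrite("pics/t3.png",np.vstack([cv2.resize(I,(520,320),interpolation=cv2.INTER_CUBIC),cv2.resize(J,(373,280),interpolation=cv2.INTER_CUBIC)] if 0 else [cv2.resize(I,(373,230),interpolation=cv2.INTER_CUBIC),cv2.resize(J,(373,280),interpolation=cv2.INTER_CUBIC)]))
print(inv(m.get_position()-[*Q[:2],0])*1000,inv(m.get_contact_force()))
```

```text
[ 53.18 101.29 102.07] [-8.34 -0.49 13.22]
```

View pics/t3.png

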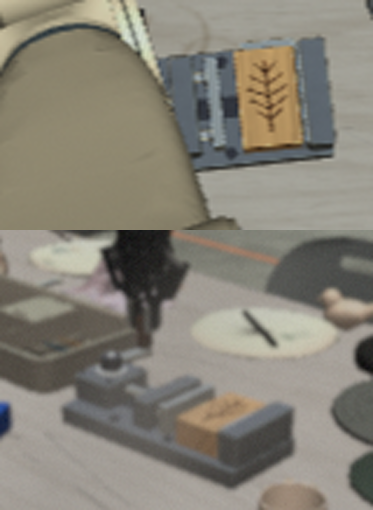

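The crank arm follows the gripper and now points to the back. The carriage has moved. I'll raise the grip a little, shift the orbit centre, and carry on.

```bash
sed -i 's/A=np.array(\[0,.105\])/A=np.array([-.002,.105])/; s/z=.101/z=.104/' geo.py
python3 - <<'E'
from rig import manip as m
from geo import *
np.set_printoptions(suppress=True,precision=1)
m.servo_line(K(3.2),rate=.05); print(inv(m.get_contact_force()))
print(crank(m,3.2,6.4,rate=.07)); print(m.get_width(),m.get_time())
E
```

```text
[  3.8  -0.4 -11.1]
[[  3.5   3.7   2.9 -14.5]
 [  3.8   1.7   2.5 -20. ]
 [  4.1   0.1   2.7 -24.4]
 [  4.4  -2.8   0.9 -27.1]
 [  4.7  -3.3   0.8 -28.4]
 [  4.9  -5.6   1.8 -30.8]]
0.01951397726481966 15.3333
```

Vertical force is building up because the grip doesn't slip along the knob. I'll regrip lightly and relieve the vertical and radial strain at each step.

```bash
cat >> geo.py <<'E'
def crank2(m,t0,t1,z,dr=0.,rate=.09,lim=28,step=.3):
    n=max(1,int(np.ceil(abs(t1-t0)/step))); out=[]
    for t in np.linspace(t0,t1,n+1)[1:]:
        p=V(A[0]-(R0+dr)*np.cos(t),A[1]+(R0+dr)*np.sin(t),z)
        m.servo_line(p,rate=rate); f=inv(m.get_contact_force())
        rad=np.array([-np.cos(t),np.sin(t)]);tan=np.array([np.sin(t),np.cos(t)])
        fr=f[:2]@rad; out.append([t,fr,f[:2]@tan,f[2],z*1e3,dr*1e3])
        if np.linalg.norm(f)>lim: break
        z=np.clip(z+f[2]*5e-5,.098,.108); dr=np.clip(dr+fr*5e-5,-.004,.004)
    return np.array(out),z,dr
E
python3 - <<'E'
from rig import manip as m
from geo import *
np.set_printoptions(suppress=True,precision=1)
m.command_gripper(.032); p=m.get_position(); print(inv(p-[*Q[:2],0])*1e3,inv(m.get_contact_force()))
m.servo_line(K(4.93,.102),rate=.05)
m.command_gripper(0,f_grip=20); print(m.get_width(),inv(m.get_contact_force()))
o,z,dr=crank2(m,4.93,6.9,.102); print(o,z,dr,m.get_time())
print(inv(m.get_position()-[*Q[:2],0])*1e3,m.get_width())
E
```

```text
[-11.7  52.  106.9] [-0.6 -0.5  0. ]
0.0204621797145471 [-0.6  5.2  3. ]
[[  5.2  -7.2   1.9   1.4 102.    0. ]
 [  5.5  -6.2   1.3  -0.2 102.1  -0.4]
 [  5.8  -5.1   2.7   0.7 102.1  -0.7]
 [  6.1  -5.5   3.3   2.6 102.1  -0.9]
 [  6.3  -3.9   2.8   3.  102.2  -1.2]
 [  6.6  -1.4   3.7   4.7 102.4  -1.4]
 [  6.9   0.7   2.8   5.1 102.6  -1.5]] 0.10286079742536747 -0.001430064784408811 18.3417
[-46.1 136.  102.6] 0.020461669736988534
```

Run:
```python
from rig import manip as m
from geo import *
import cv2
np.set_printoptions(suppress=True,precision=1)
o,z,dr=crank2(m,6.9,9.4,.1028,-.0014); print(o,z,dr,m.get_time())
I=m.camera("top")["image"][150:230,235:365,::-1]
cv2.imwrite("pics/t4.png",cv2.resize(I,None,fx=6,fy=6,interpolation=cv2.INTER_CUBIC))
```

```text
[[  7.2   3.9   2.1   6.  102.8  -1.4]
 [  7.5   6.8   0.8   4.3 103.1  -1.2]
 [  7.7   8.8   0.4   1.9 103.3  -0.9]
 [  8.    9.4   1.   -1.1 103.4  -0.4]
 [  8.3   9.9  -0.3  -2.2 103.4   0. ]
 [  8.6   9.2   0.2  -2.7 103.2   0.5]
 [  8.8   9.   -0.2  -2.1 103.1   1. ]
 [  9.1   6.5   0.6   0.4 103.    1.5]
 [  9.4   5.1   1.5  -0.4 103.    1.8]] 0.1030032578218635 0.0020326805797975505 21.2167
```

View pics/t4.png

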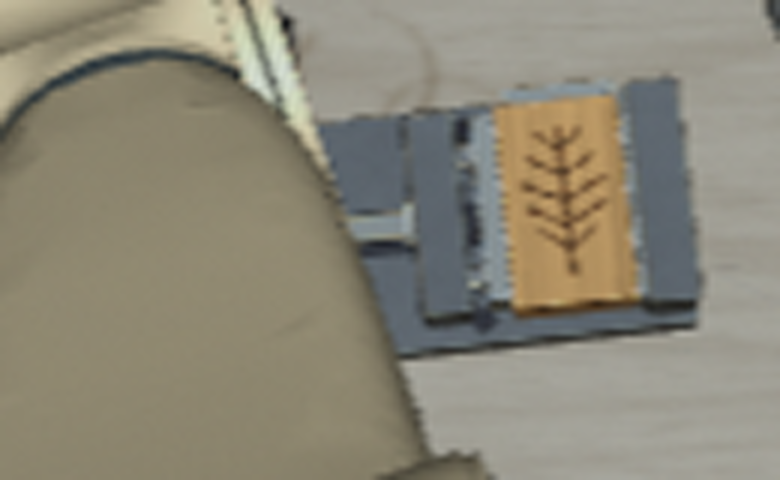

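The pad at crop (490,210) has reached the block at (505,210), and the carriage is at (440,215). I'll measure carriage and plate positions at sub-pixel level in vise-frame rectified images.

```bash
cat >> geo.py <<'E'
import cv2
def rect(c,img,z,xs,ys):
    T=np.asarray(c["cam_to_world"]);X,Y=np.meshgrid(xs,ys,indexing='ij')
    W=np.stack([*V(X,Y,0)[:2],np.full_like(X,z)],-1) if 0 else np.stack([Q[0]+np.cos(Q[2])*X-np.sin(Q[2])*Y,Q[1]+np.sin(Q[2])*X+np.cos(Q[2])*Y,np.full_like(X,z)],-1)
    p=(W-T[:3,3])@T[:3,:3]
    return cv2.remap(img,(c["fx"]*p[...,0]/p[...,2]+c["cx"]).astype('f4'),(c["fy"]*p[...,1]/p[...,2]+c["cy"]).astype('f4'),cv2.INTER_CUBIC)
E
python3 - <<'E'
from rig import manip as m
from geo import *
np.set_printoptions(suppress=True,precision=1)
c=m.camera("top"); a=cv2.imread("pics/top0.png"); b=c["image"][:,:,::-1].copy(); cv2.imwrite("pics/top4.png",b)
ys=np.arange(.045,-.12,-.0005); xs=np.arange(-.045,.045,.001)
A1,B1=[rect(c,i,.063,xs,ys) for i in(a,b)]
cv2.imwrite("pics/r.png",cv2.resize(np.vstack([A1,B1]),None,fx=2,fy=3))
def prof(R,x0,x1): return R[(xs>x0)&(xs<x1)].mean(0).mean(1)
for x0,x1 in((-.035,-.005),(.005,.035)):
  for R in(A1,B1):
    p=prof(R,x0,x1); print([f"{ys[i]*1000:.1f}:{p[i]:.0f}" for i in range(0,len(p),2)])
E
```

```text
['45.0:95', '44.0:96', '43.0:96', '42.0:96', '41.0:96', '40.0:96', '39.0:97', '38.0:97', '37.0:98', '36.0:99', '35.0:101', '34.0:102', '33.0:102', '32.0:100', '31.0:98', '30.0:97', '29.0:95', '28.0:95', '27.0:97', '26.0:100', '25.0:103', '24.0:104', '23.0:104', '22.0:104', '21.0:104', '20.0:104', '19.0:104', '18.0:104', '17.0:104', '16.0:104', '15.0:104', '14.0:104', '13.0:104', '12.0:104', '11.0:105', '10.0:105', '9.0:105', '8.0:103', '7.0:98', '6.0:96', '5.0:94', '4.0:93', '3.0:95', '2.0:98', '1.0:101', '-0.0:104', '-1.0:102', '-2.0:97', '-3.0:90', '-4.0:88', '-5.0:91', '-6.0:99', '-7.0:113', '-8.0:126', '-9.0:136', '-10.0:144', '-11.0:149', '-12.0:149', '-13.0:149', '-14.0:150', '-15.0:151', '-16.0:148', '-17.0:142', '-18.0:132', '-19.0:119', '-20.0:105', '-21.0:93', '-22.0:85', '-23.0:84', '-24.0:86', '-25.0:87', '-26.0:87', '-27.0:87', '-28.0:87', '-29.0:87', '-30.0:87', '-31.0:86', '-32.0:84', '-33.0:84', '-34.0:87', '-35.0:93', '-36.0:103', '-37.0:115', '-38.0:127', '-39.0:136', '-40.0:142', '-41.0:145', '-42.0:146', '-43.0:145', '-44.0:144', '-45.0:144', '-46.0:144', '-47.0:1
[... 6454 characters left out ...]
.0:128', '-68.0:129', '-69.0:127', '-70.0:120', '-71.0:109', '-72.0:99', '-73.0:93', '-74.0:92', '-75.0:98', '-76.0:109', '-77.0:121', '-78.0:131', '-79.0:134', '-80.0:133', '-81.0:130', '-82.0:126', '-83.0:123', '-84.0:122', '-85.0:122', '-86.0:125', '-87.0:128', '-88.0:132', '-89.0:135', '-90.0:138', '-91.0:139', '-92.0:140', '-93.0:139', '-94.0:138', '-95.0:137', '-96.0:135', '-97.0:133', '-98.0:132', '-99.0:130', '-100.0:128', '-101.0:127', '-102.0:128', '-103.0:129', '-104.0:130', '-105.0:130', '-106.0:127', '-107.0:122', '-108.0:115', '-109.0:107', '-110.0:102', '-111.0:100', '-112.0:101', '-113.0:102', '-114.0:103', '-115.0:103', '-116.0:102', '-117.0:102', '-118.0:102', '-119.0:102']
```

View pics/r.png

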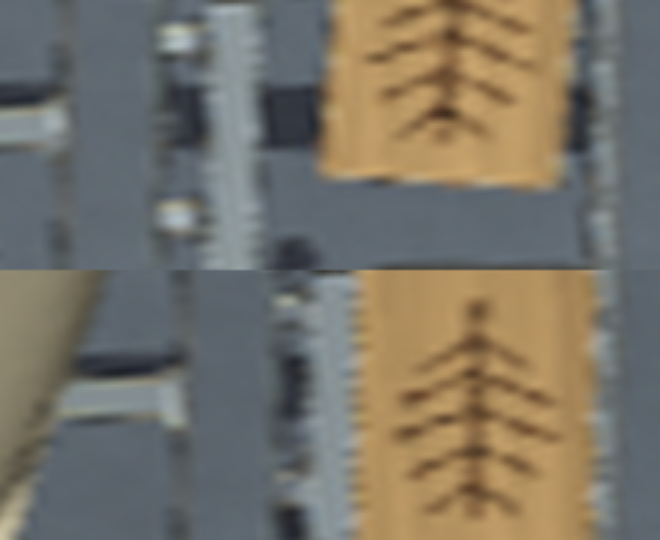

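The rectified images show the block flush with the fixed jaw (595,400), with the pad against it. The carriage moved about 29.6 mm and the plate about 24.4 mm, so the spring is pressed about 5 mm. I'll add a small turn, then re-measure with colour edges.

```bash
cat > meas.py <<'E'
from geo import *
ys=np.arange(.045,-.12,-.00025)
def edge(p,y0,y1,sgn):   # strongest gradient centroid between y0>y>y1
    g=sgn*np.gradient(cv2.GaussianBlur(p.reshape(1,-1).astype('f4'),(0,0),2).ravel()); k=(ys<y0)&(ys>y1); g=np.clip(g,0,None)*k
    i=g.argmax(); s=slice(max(i-10,0),i+11); return (g[s]*ys[s]).sum()/g[s].sum()*1e3
def report(c,img,plL,plR,wood):
    for x0,x1 in((-.032,-.024),(-.012,-.006),(.006,.012),(.026,.034)):
        R=rect(c,img,.063,np.arange(x0,x1,.001),ys).astype(float).mean(0); L=R.mean(1)
        print(round(x0,3),"plateL %.1f"%edge(L,*plL,1),"plateR %.1f"%(edge(R[:,0]-R[:,2],*plR,-1) if wood else edge(L,*plR,-1)))
E
python3 - <<'E'
from rig import manip as m
from meas import *
np.set_printoptions(suppress=True,precision=1)
o,z,dr=crank2(m,9.4,9.6,.103,.002,rate=.05,step=.1); print(o,m.get_time(),inv(m.get_position()-[*Q[:2],0])*1e3)
c=m.camera("top"); b=c["image"][:,:,::-1].copy(); cv2.imwrite("pics/top5.png",b)
a=cv2.imread("pics/top0.png"); d=cv2.imread("pics/top4.png")
print("t0");report(c,a,(0,-.014),(-.014,-.026),0)
print("t4");report(c,d,(-.025,-.037),(-.038,-.05),1)
print("t5");report(c,b,(-.025,-.037),(-.038,-.05),1)
ys2=np.arange(.045,-.05,-.00025); xs=np.arange(.01,.045,.0005)
rc=[cv2.cvtColor(rect(c,i,.063,xs,ys2),cv2.COLOR_BGR2GRAY) for i in(a,d,b)]
# carriage top patch y 35..0 in t0
k=lambda y:int(round((.045-y)/.00025))
for w in((.032,.022),(.012,.004),(.032,.004)):
    T=rc[0][:,k(w[0]):k(w[1])]
    print(w,[((np.argmax(cv2.matchTemplate(r,T,cv2.TM_CCOEFF_NORMED))-k(w[0]))*.25,cv2.matchTemplate(r,T,cv2.TM_CCOEFF_NORMED).max().round(2)) for r in rc[1:]])
E
```

```text
[[  9.5   4.1  -0.6  -0.2 103.    2. ]
 [  9.6   1.6  -1.9  -0.3 103.    2.2]] 21.85 [ 53.9  95.1 102.8]
t0
-0.032 plateL -8.2 plateR -19.8
-0.012 plateL -6.6 plateR -19.3
0.006 plateL -6.4 plateR -17.9
0.026 plateL -8.0 plateR -19.3
t4
-0.032 plateL -30.8 plateR -43.7
-0.012 plateL -32.6 plateR -44.1
0.006 plateL -31.9 plateR -43.9
0.026 plateL -29.1 plateR -43.4
t5
-0.032 plateL -30.6 plateR -43.7
-0.012 plateL -32.6 plateR -44.1
0.006 plateL -31.7 plateR -43.9
0.026 plateL -30.0 plateR -43.4
(0.032, 0.022) [(np.float64(58.25), np.float32(0.74)), (np.float64(58.75), np.float32(0.7))]
(0.012, 0.004) [(np.float64(29.0), np.float32(0.61)), (np.float64(29.25), np.float32(0.49))]
(0.032, 0.004) [(np.float64(28.75), np.float32(0.69)), (np.float64(29.5), np.float32(0.44))]
```

The plate hasn't moved between the two pictures, so the block is clamped with the spring pressed about 5.5 mm. I'll turn a touch more, let go, and check with an unobstructed view.

Run:
```python
from rig import manip as m
from meas import *
np.set_printoptions(suppress=True,precision=1)
o,z,dr=crank2(m,9.6,9.7,.103,.0022,rate=.05,step=.1); print(o)
m.command_gripper(.046); print(inv(m.get_contact_force()))
m.servo_line(m.get_position()+[0,0,.09],rate=.2)
m.move_to([.40,-.35,.30],ori())
print(m.get_time())
c=m.camera("top"); b=c["image"][:,:,::-1].copy(); cv2.imwrite("pics/top6.png",b)
a=cv2.imread("pics/top0.png"); print("t6");report(c,b,(-.025,-.037),(-.038,-.05),1)
f=lambda i:cv2.resize(i[150:230,235:365],None,fx=5,fy=3.7,interpolation=cv2.INTER_CUBIC)
cv2.imwrite("pics/cmp.png",np.vstack([f(b),cv2.resize(rect(c,a,.063,np.arange(.05,-.05,-.001),ys),(650,145)),cv2.resize(rect(c,b,.063,np.arange(.05,-.05,-.001),ys),(650,145))]))
for i,w in((a,(.032,.02)),(b,(.004,-.01))):
  for x0,x1 in((-.04,-.01),(.012,.04)):
    L=rect(c,i,.063,np.arange(x0,x1,.001),ys).astype(float).mean(0).mean(1)
    print("carrL %.1f"%edge(L,*w,1), "carrR dark %.1f"%edge(L,w[0]-.018,w[1]-.018,-1))
```

```text
[[  9.7   0.7  -2.2   0.3 103.    2.2]]
[-0.2 -0.4 -1. ]
25.3
t6
-0.032 plateL -30.3 plateR -43.7
-0.012 plateL -32.6 plateR -44.1
0.006 plateL -31.7 plateR -44.0
0.026 plateL -29.9 plateR -43.4
carrL 27.0 carrR dark 7.5
carrL 27.3 carrR dark 8.4
carrL -4.1 carrR dark -24.4
carrL -3.4 carrR dark -24.1
```

View pics/cmp.png

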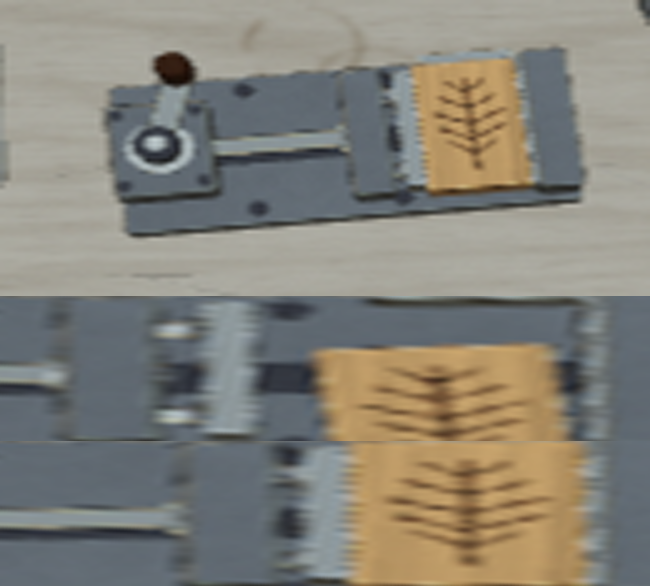

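With the arm clear, the knob stands at crop (175,65) and the jaw at (400,120) is against the block, which is flush with the fixed jaw (530,120). The carriage moved about 30.9 mm and the plate 24.7 mm, so the spring is pressed about 6.2 mm. I'll check that the block is still at the end stop before handing in.

Run:
```python
from rig import manip as m
from geo import *
c=m.camera("top");b=c["image"][:,:,::-1].copy()
xs=np.arange(.08,-.08,-.00025)
for y in(-.055,-.065,-.085,-.095):
    R=rect(c,b,.059,xs,np.arange(y-.004,y+.004,.001)).astype(float).mean(1); s=R[:,2]-R[:,0]; k=xs[s>s.max()/2]; print(y,k.max()*1e3,k.min()*1e3)
```

```text
-0.055 50.74999999999998 -52.000000000000114
-0.065 50.74999999999998 -51.000000000000114
-0.085 50.99999999999998 -49.250000000000114
-0.095 50.74999999999998 -50.500000000000114
```

The far end sits at x ≈ 50 mm across its width, square against the end stop.

```bash
python3 -c "
from rig import manip as m
print(m.sign_off(), m.get_time())"
```

```text
the job is handed in; nothing more can be done
the job is handed in; nothing more can be done
```

The job is handed in: the block is against the end stop and clamped square to the fixed jaw, with the sprung face pressed back about 6 mm of its 12 mm by camera estimate, the crank released, and the cup, bottle and loop tool not touched.

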